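# Brake the grinder carriage, load the mincer plate, let the brake off

## Robot

A 7-joint arm with a two-finger parallel gripper is mounted at the origin on the work surface. World frame = base frame: x ahead of the robot, y to its left, z up, the work surface at z = 0. Lengths are in mm, angles in degrees, forces in N, time in s.
With the tool pointing down it reaches from about 425 to 825 mm from the base axis. Payload 3.6 kg.
Tool frame: the origin (TCP) lies at the very end of the fingers, on their centre line; the grasp point (between the pads) lies 19 mm behind it; z points along the fingers, y is the line along which they close (so a half turn about z gives the same grasp; the last joint's range is limited). The gripper opens to 93 mm and grips with 3 to 60 N. Pads are 15 mm wide; open, the fingers measure 128 mm over their backs; the gripper's body (75 mm by 188 mm) begins 65 mm behind the grasp point.
Start: joints at [73.711, 35.231, -0.722, 81.555, 0.464, 63.22, -2.315], TCP at [165.733, -628.486, 218.64] pointing down, gripper open.
Joint ranges: [-178.69, 178.69], [-17.37, 117.87], [-77.05, 75.6], [15.02, 138.74], [-78.02, 258.01], [0.78, 113.62], [-162.83, 162.83]. Speed limits (degrees/s): [159.86, 159.86, 180, 180, 180, 180, 180].

## Interface

Orientations are given as a 3x3 rotation matrix whose columns are the frame's x, y, z axes.
In Python, from station import monitor, viewer, ticket gives the robot as it stands. The module is installed in compiled form; this text tells all that it offers.
- The arm moves only by the shell command python3 -m jog 'ROWS' [FORCE]. ROWS is a JSON object of lists of equal length, an entry for each row: "dr": the turn, a rotation vector about the tool's x, y, z in rad, a list of three; "offset": the shift along the tool's x, y, z in m, a list of three; "jaw": the closure, from 0 (fully open) to 1 (shut). In form: {"dr": [[ax, ay, az], ...], "offset": [[dx, dy, dz], ...], "jaw": [jaw, ...]}. A call has 1 to 5 rows; each row is the pose to reach, as a shift and turn from the pose commanded when the call began, along the tool's axes at that moment; what a row does not reach only later rows make up. A row lasts 1/8 s, in which the tool goes at most 62.5 mm and 10.7 degrees, less where a joint would pass 70% of its speed; a pose out of reach is approached as far as the arm can. A call with a gripper value outside its range is refused whole. The fingers move at their own pace and stop on an object; FORCE is the grip in N (left out, the last holds). Time passes only in rows, so rows that repeat a pose let the fingers close. It gives the time, the measured TCP pose, the force, the opening and the grip force at its end, in the units of the state.
- monitor.get_obs(): the state, without advancing time (a new reading comes with each control period).
- viewer.camera(name): name is "scene" or "top"; returns (picture, depth): 420x560x3 uint8, red, green, blue; 420x560 float32, mm along the optical axis (not along the pixel's ray), 0 where there is no reading.
- viewer.calibration(name): a dict with "fx", "fy", "cx", "cy" (pixels), "pose" (4x4, takes a point from camera to world coordinates). Camera axes: x right, y down, z forward; pixel columns grow to the right and rows downward; lengths in mm; the calibration is good to about 2 mm. A picture is of the moment at which its call begins. calibration takes no time and is no camera call.
- ticket.close_job(): hands the job in; it is judged then, once.
The state is a dict: "t": time; "joints": joint angles; "qvel": joint speeds; "tau": joint torques, N m; "position": TCP position; "tcp_rot": TCP orientation; "contact_force": force on the tool from outside, world axes, zero at the start; "moment": the same for the moment, N m; "opening": finger opening in mm; "gripper_force": force on a finger pad.
Only numpy, scipy, OpenCV 4.12 (cv2) and the standard library are available. Lean on these libraries where they do the work, as an engineer would, in place of code of your own. Each camera call takes 0.05 s, during which the arm holds its last target. There are 200 camera calls.

## Task

Push the red brake lever on the grinder's carriage down until its rubber foot bites firmly on the strip, without forcing it. With the brake holding, set the small mincer plate gently over the brass spigot so that it lies flat on its seat, then flick the brake lever right back up so the carriage is free for the grinding pass. Leave the carriage where it is parked and the other things on the bench undisturbed.

Things in the scene. Friction and masses are not known exactly. Their poses are not given: they have to be found in the camera images.
- bed: Fixed green grinder bed: 210 mm deep (x) by 580 mm long (y), 30 mm high, with two guide rails along y and, along its front (-x) edge, a steel brake strip, top 34 mm above the bench. The grinding head (column, motor, yellow guard, 350 mm high) stands at its left end, 245 mm along +y, and overhangs the rails there. Origin on the bench midway between the rails; -x to the robot side, z up.
- carriage: Aluminium carriage plate, 112 mm (x) by 130 mm (y), top 70 mm above the bench, with a dark round seat boss in its middle. It rolls almost freely along the bed's y (0.3 N) unless the brake holds it. Axes as the bed's; its origin is at bench level under the spigot.
- seat (a point): Point on the spigot's axis at the top face of the seat boss (50 mm across, 14 mm high, top 84 mm above the bench). The brass spigot is 11 mm in diameter and stands 18 mm above this face, the last 5 mm a cone. Axes as the carriage's.
- brake_hinge (a point): Middle of the brake lever's hinge pin on the front (-x) side of the carriage, 60 mm above the bench. The pin runs along the carriage's y.
- brake_grip (a point): Centre of the black cross grip at the lever's free end: a bar 20 mm in diameter, 28 mm long along the carriage's y, 110 mm from the hinge, only bench below it. The red arm is 14 mm wide, 8 mm thick. Pressed with 10 to 14 N here the brake holds when let go; under about 7 N it does not bite, over about 17 N the foot is crushed.
- brake (a joint): Lever angle, rad: 0 = fully raised (arm 0.70 above level), growing as it is pushed down, level at 0.70. Stiff hinge: 4 to 5 N at the grip moves it, it stays where left. A rubber foot under the arm, 40 mm from the hinge, meets the strip. How far it is screwed out is unseen: the bite comes between 0.57 and 0.85 and is felt as a springy rise, 3 N per mm at the grip. Released means below 0.2.
- plate: The small bright-steel mincer plate to load: a flat disc 62 mm across, 10 mm thick, about 0.2 kg, with a 13 mm centre hole and two rings of small dark holes. It lies flat on the bench, front right or front left of the bed. Origin at the centre of its underside, z along its axis.
- cross_knife: Bystander: brass four-armed mincer knife, 64 mm across, 12 mm high, lying flat in the other front place. Origin under its centre.
- big_plate: Bystander: dark mincer plate, 82 mm across, 12 mm thick, lying flat to the right. Origin under its centre.
- hone: Bystander: brown honing stone, 150 x 50 x 25 mm, at the right. Origin under its centre.
- dresser: Bystander: grey-green dressing stick, 95 x 18 x 18 mm, at the left. Origin under its middle.
- spanner: Bystander: steel spanner, 180 mm long, at the right. Origin under its middle.
- tin: Bystander: blue tin, 72 mm across, 75 mm high, right rear. Origin under its centre.
There are look-alikes about, which are no part of the job. Of the things that look like the plate, take the one that is farthest to the robot's left at the start.

How it is judged:
By the outcome, as a careful person would: the job done as asked, in the order asked, and still so for the second after the job is handed in, with the robot touching nothing.
It also fails if it takes over 58 s, if anything falls off the work surface, if the arm or the gripper's body presses on something with over 40 N, if the wrist force passes 120 N, or if a joint passes its speed limit or range.

## Working session

There is one attempt and no reset: what is moved stays moved. The work goes in short steps, Python scripts to look and compute and a shell command to move; the robot and the scene stay as the last step left them, time stands still between calls to the robot, and variables do not carry over. Pictures are saved under pics/ and viewed, at most 10 in all, crops included, and the job is handed in when it is done.

```bash
mkdir -p pics
python3 - <<'E'
from station import monitor, viewer
import cv2,numpy as np
o=monitor.get_obs()
for k in o: print(k,np.round(o[k],3).tolist())
for n in("scene","top"):
    p,d=viewer.camera(n); cv2.imwrite(f"pics/{n}0.png",p[:,:,::-1]); np.save(f"pics/{n}0d.npy",d)
    c=viewer.calibration(n); print(n,c["fx"],c["fy"],c["cx"],c["cy"],np.round(c["pose"],3).tolist())
E
```

```text
t 0.0
joints [73.711, 35.288, -0.72, 81.64, 0.464, 63.218, -2.315]
qvel [0.02, -0.005, 0.092, -0.014, -0.003, -0.026, 0.041]
tau [-0.001, -45.893, 0.209, -16.574, -0.061, 0.021, 0.0]
position [165.509, -627.774, 217.508]
tcp_rot [[0.967, 0.255, -0.001], [0.255, -0.967, 0.002], [-0.0, -0.002, -1.0]]
contact_force [-0.06, -0.193, -0.808]
moment [0.008, -0.042, 0.012]
gripper_force 0.0
opening 92.767
scene 460.2425607971078 460.2425607971078 275.15028527200445 214.59568709087625 [[0.146, 0.677, -0.721, 1518.967], [0.989, -0.098, 0.108, -181.643], [0.002, -0.729, -0.684, 1052.813], [0.0, 0.0, 0.0, 1.0]]
top 402.6604823432282 402.6604823432282 280.0195051944353 211.45660972228265 [[-0.009, -0.997, 0.079, 469.135], [-1.0, 0.01, 0.004, -55.571], [-0.005, -0.079, -0.997, 1172.393], [0.0, 0.0, 0.0, 1.0]]
```

View pics/scene0.png

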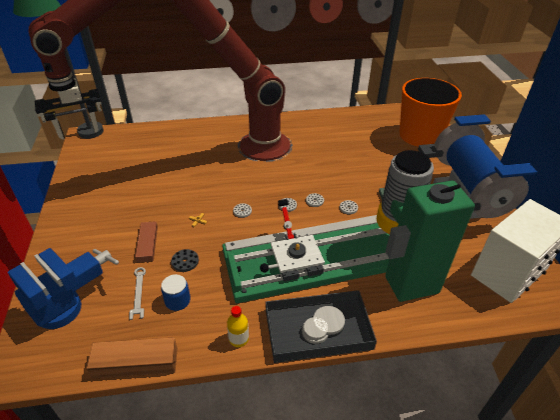

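View pics/top0.png

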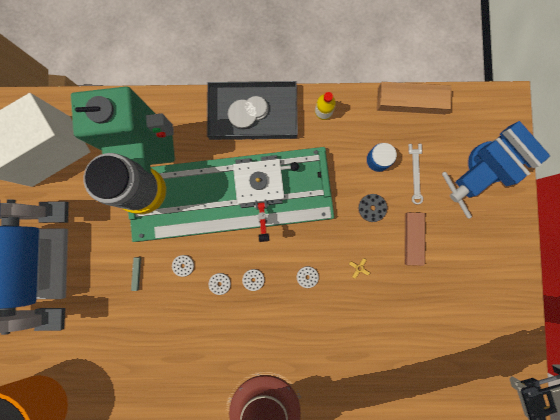

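Four plate look-alikes in the top picture: (182,266), (219,284), (253,280) and (307,277). Image left is the robot's left, so (182,266), which is (348,207) in the scene view, is the one meant. I'll confirm it in a crop and measure.

```bash
cat > h.py <<'E'
import numpy as np,cv2
from station import monitor,viewer
C={n:viewer.calibration(n) for n in("scene","top")}
def ray(n,u,v):
    c=C[n];P=np.array(c["pose"]);d=P[:3,:3]@[(u-c["cx"])/c["fx"],(v-c["cy"])/c["fy"],1];return P[:3,3],d
def onz(n,u,v,z):
    o,d=ray(n,u,v);return o+d*(z-o[2])/d[2]
def tri(a,b):
    (o1,d1),(o2,d2)=ray("scene",*a),ray("top",*b)
    s=np.linalg.lstsq(np.c_[d1,-d2],o2-o1,rcond=None)[0]
    p,q=o1+s[0]*d1,o2+s[1]*d2;return (p+q)/2,np.linalg.norm(p-q)
def cloud(n,d):
    c=C[n];v,u=np.mgrid[:420,:560];P=np.array(c["pose"])
    return np.stack([(u-c["cx"])/c["fx"]*d,(v-c["cy"])/c["fy"]*d,d],-1)@P[:3,:3].T+P[:3,3]
E
python3 - <<'E'
from h import *
t=cv2.imread("pics/top0.png");s=cv2.imread("pics/scene0.png")
dt,ds=np.load("pics/top0d.npy"),np.load("pics/scene0d.npy")
a=cv2.resize(t[150:300,160:330],None,fx=4.4,fy=4.4,interpolation=cv2.INTER_CUBIC)[:,:748]
a=cv2.resize(t[160:300,165:325],(640,560),interpolation=cv2.INTER_CUBIC); cv2.imwrite("pics/ct.png",a)
b=cv2.resize(s[185:285,220:370],(750,500),interpolation=cv2.INTER_CUBIC); cv2.imwrite("pics/cs.png",b)
def blob(img,lo,hi,box,k=0):
    x0,y0,x1,y1=box;hsv=cv2.cvtColor(img,cv2.COLOR_BGR2HSV)[y0:y1,x0:x1]
    m=cv2.inRange(hsv,lo,hi)
    if k:m=cv2.morphologyEx(m,cv2.MORPH_CLOSE,np.ones((k,k)))
    n,l,st,ce=cv2.connectedComponentsWithStats(m);i=1+np.argmax(st[1:,4])
    c=max(cv2.findContours((l==i).astype('uint8'),cv2.RETR_EXTERNAL,cv2.CHAIN_APPROX_NONE)[0],key=len)
    e=cv2.fitEllipse(c);return (e[0][0]+x0,e[0][1]+y0),e[1]
ct,cs=cloud("top",dt),cloud("scene",ds)
T=[(182,266),(219,284),(253,280),(307,277)];S=[(348,207),(315,200),(289,204),(242,210)]
for (u,v),(p,q) in zip(T,S):
    A=blob(t,(0,0,110),(180,75,255),(u-20,v-20,u+20,v+20),5);B=blob(s,(0,0,110),(180,75,255),(p-15,q-12,p+15,q+12),5)
    P,g=tri(B[0],A[0]);print(np.round(A[0],1),np.round(A[1],1),np.round(B[0],1),np.round(B[1],1),P.round(1),round(g,1),ct[v-6:v+7,u-6:u+7,2].mean().round(1),"diam",np.round(np.array(A[1])*1165/402.7,1))
E
```

```text
[182.4 265.5] [20.7 21.3] [348.5 206.3] [10.9 17.3] [408.7 234.1   4.7] 3.4 8.8 diam [59.8 61.5]
[219.1 283.6] [21.  21.3] [314.6 199.1] [10.4 17.3] [356.3 127.8   5.3] 3.2 9.2 diam [60.6 61.7]
[252.9 279.7] [20.7 21.2] [288.7 203.6] [10.6 16.1] [366.8  32.8   5.6] 7.5 8.9 diam [59.8 61.3]
[307.3 276.8] [20.7 21.3] [242.3 209.6] [11.5 17.7] [ 373.2 -124.9    4.8] 4.1 23.0 diam [59.9 61.7]
```

View pics/ct.png

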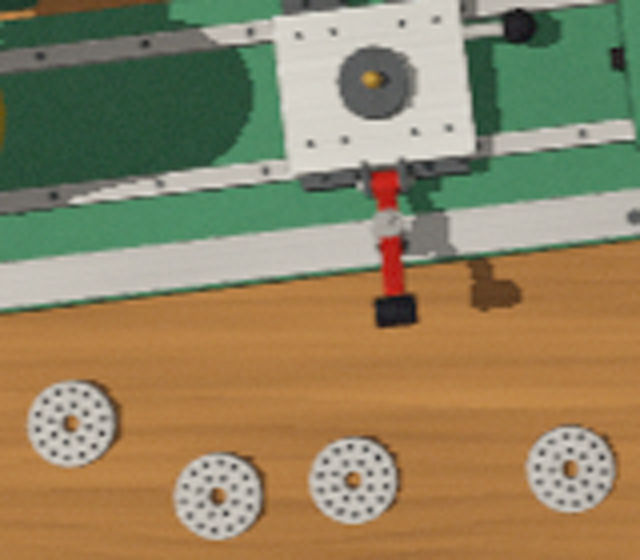

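View pics/cs.png

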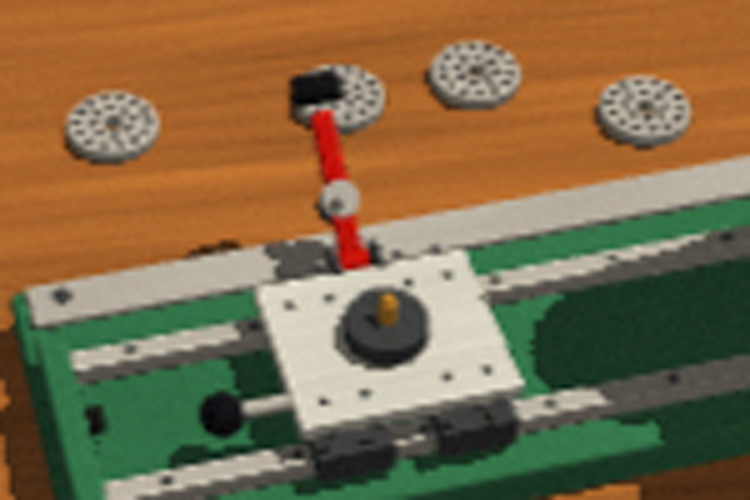

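The crops show four identical plates. The one at top (182,266), crop (71,423), scene (348,206), is farthest left and lies front left of the bed, so it is the one to take. The lever is raised with its black grip at top (264,237.5); the spigot is at top (258,180). Next I measure the seat, lever and bed yaw.

Run:
```python
from h import *
t=cv2.imread("pics/top0.png");s=cv2.imread("pics/scene0.png")
ct,cs=cloud("top",np.load("pics/top0d.npy")),cloud("scene",np.load("pics/scene0d.npy"))
def comps(img,lo,hi,box,nm):
    x0,y0,x1,y1=box;h=cv2.cvtColor(img,cv2.COLOR_BGR2HSV)[y0:y1,x0:x1];m=cv2.inRange(h,lo,hi)
    n,l,st,ce=cv2.connectedComponentsWithStats(m)
    i=1+np.argmax(st[1:,4]);print(nm,np.round(ce[i]+[x0,y0],2),st[i]);v,u=np.where(l==i);return ce[i]+[x0,y0],v+y0,u+x0
bt,*_=comps(t,(10,110,80),(30,255,255),(250,172,270,190),"brass t")
bs,*_=comps(s,(10,110,80),(30,255,255),(288,238,306,254),"brass s")
print("spigot",tri(bs,bt))
gt,v,u=comps(t,(0,0,0),(180,255,50),(255,228,275,246),"grip t");print(np.median(ct[v,u],0))
gs,v,u=comps(s,(0,0,0),(180,255,50),(274,195,292,209),"grip s");print(np.median(cs[v,u],0))
print("grip",tri(gs,gt))
rt,v,u=comps(t,(0,150,120),(8,255,255),(255,195,270,240),"red t");print(ct[v,u][np.argsort(v)][[2,-3]])
# carriage plate by depth from both
for n,c,im in(("top",ct,t),("scene",cs,s)):
    m=(abs(c[...,2]-70)<5)&(abs(c[...,0]-625)<110)&(abs(c[...,1]-15)<110)
    m=cv2.morphologyEx(m.astype('uint8'),cv2.MORPH_OPEN,np.ones((5,5)))
    nn,l,st,ce=cv2.connectedComponentsWithStats(m);i=1+np.argmax(st[1:,4]);p=c[l==i]
    print(n,st[i],cv2.minAreaRect(p[:,:2].astype('float32')),np.median(p[:,2]))
    m=(abs(c[...,2]-84)<4)&(abs(c[...,0]-625)<110)&(abs(c[...,1]-15)<110);p=c[m];print("boss",p.mean(0),np.ptp(p,0),len(p))
# strip front edge
es=[]
for col in list(range(140,255,8))+list(range(275,325,8)):
    h=ct[:,col,2]; r=[i for i in range(200,260) if h[i]>20]
    es.append(onz("top",col,max(r)+.5,34)[:2])
es=np.array(es);k=np.polyfit(es[:,1],es[:,0],1);print("edge dx/dy",k,np.degrees(np.arctan(-k[0])),np.std(es[:,0]-np.polyval(k,es[:,1])))
```

```text
brass t [257.6 179.4] [ 6  6  4  4 15]
brass s [297.43 246.38] [ 8  6  4  6 21]
spigot (array([643.39108826,  11.22782481,  89.86033955]), np.float64(4.046328071403161))
grip t [263.47 237.19] [ 4  6 10  8 64]
[486.10018848  -7.67943708 130.96990104]
grip s [282.6 202.4] [ 4  5 10  6 50]
[494.53894882  -5.41194354 129.13578318]
grip (array([486.01686434,  -6.02643795, 121.28513604]), np.float64(2.4015107826587925))
red t [262.64 226.3 ] [ 5 24  6 15 69]
[[532.58530329   3.23184052  90.96261284]
 [496.97296803  -3.1279196  114.72863958]]
top [ 234  160   50   42 1420] ((642.3789672851562, 8.05435562133789), (111.19168853759766, 129.81396484375), 5.690069198608398) 69.97586492518053
boss [632.28173866   6.30854685  83.99978045] [150.85274765 123.53682589   7.88671775] 253
scene [272 236  51  34 977] ((646.1300659179688, 12.210479736328125), (114.95272064208984, 130.056640625), 6.345242023468018) 69.91850321137463
boss [635.7493166   10.11395306  83.85921873] [131.43650197  48.95316664   7.61015066] 187
edge dx/dy [-1.05607852e-01  5.16027721e+02] 6.02853833821081 3.400297510795953
```

```bash
cat >> h.py <<'E'
def rel(p,yaw=6.0):
    o=monitor.get_obs();R=np.array(o["tcp_rot"]);c=np.radians(yaw)
    Rd=np.array([[np.cos(c),np.sin(c),0],[np.sin(c),-np.cos(c),0],[0,0,-1]])
    print("offset",np.round(R.T@(np.array(p)-o["position"])/1000,4).tolist(),"dr",np.round(cv2.Rodrigues(R.T@Rd)[0].ravel(),3).tolist(),"pos",np.round(o["position"],1),"F",np.round(o["contact_force"],1),"t",o["t"])
E
python3 -m jog '{"dr":[[0,0,0.152],[0,0,0.152],[0,0,0.152],[0,0,0.152],[0,0,0.152]],"offset":[[0.06,-0.045,0],[0.12,-0.09,0],[0.18,-0.135,0],[0.24,-0.18,0],[0.3,-0.23,0]],"jaw":[1,1,1,1,1]}' 10
python3 -c "
from h import *
rel((482,-7,180))"
```

```text
t: 0.72
position: [359.1, -380.3, 218.4]
tcp_rot: [[0.994, 0.106, -0.0], [0.106, -0.994, 0.0], [-0.0, -0.0, -1.0]]
contact_force: [0.4, -0.1, 0.5]
opening: 47.7
gripper_force: 0.0
offset [0.1617, -0.3582, 0.0386] dr [-0.0, 0.0, 0.001] pos [ 359.1 -380.3  218.4] F [ 0.4 -0.1  0.5] t 0.725
```

```bash
python3 -m jog '{"dr":[[0,0,0],[0,0,0],[0,0,0],[0,0,0],[0,0,0]],"offset":[[0.03,-0.055,0],[0.06,-0.11,0],[0.085,-0.165,0.01],[0.11,-0.22,0.01],[0.135,-0.28,0.01]],"jaw":[1,1,1,1,1]}'
python3 -m jog '{"dr":[[0,0,0]],"offset":[[0,0,0]],"jaw":[1]}'
python3 -c "
from h import *
rel((482,-7,180))"
```

```text
t: 1.35
position: [462.3, -90.2, 208.4]
tcp_rot: [[0.994, 0.105, -0.0], [0.105, -0.994, -0.0], [-0.0, 0.0, -1.0]]
contact_force: [0.5, -0.9, -0.4]
opening: 1.1
gripper_force: 0.0
t: 1.48
position: [463.3, -85.5, 208.5]
tcp_rot: [[0.993, 0.118, 0.0], [0.118, -0.993, 0.003], [0.001, -0.003, -1.0]]
contact_force: [-0.9, -0.7, 0.6]
opening: 0.7
gripper_force: 0.0
offset [0.0278, -0.0756, 0.0288] dr [-0.003, -0.001, 0.013] pos [463.3 -85.5 208.5] F [-0.9 -0.7  0.6] t 1.475
```

```bash
python3 -m jog '{"dr":[[0,0,0],[0,0,0],[0,0,0],[0,0,0]],"offset":[[0.015,-0.04,0.02],[0.028,-0.076,0.045],[0.028,-0.076,0.06],[0.028,-0.076,0.06]],"jaw":[1,1,1,1]}'
python3 - <<'E'
from h import *
rel((482,-7,131))
for n in("top","scene"):
    p,d=viewer.camera(n);cv2.imwrite(f"pics/{n}1.png",p[:,:,::-1])
t=cv2.imread("pics/top1.png")[150:290,185:345];s=cv2.imread("pics/scene1.png")[150:290,200:360]
cv2.imwrite("pics/c1.png",cv2.resize(np.hstack([t,s]),(800,350),interpolation=cv2.INTER_CUBIC))
E
```

```text
t: 1.98
position: [480.7, -14.3, 147.5]
tcp_rot: [[0.994, 0.105, -0.004], [0.105, -0.994, -0.001], [-0.004, 0.0, -1.0]]
contact_force: [0.5, 0.1, 0.6]
opening: 0.2
gripper_force: 0.0
offset [0.0022, -0.0071, 0.0165] dr [0.0, 0.004, 0.0] pos [480.7 -14.3 147.5] F [0.5 0.1 0.6] t 1.975
```

View pics/c1.png

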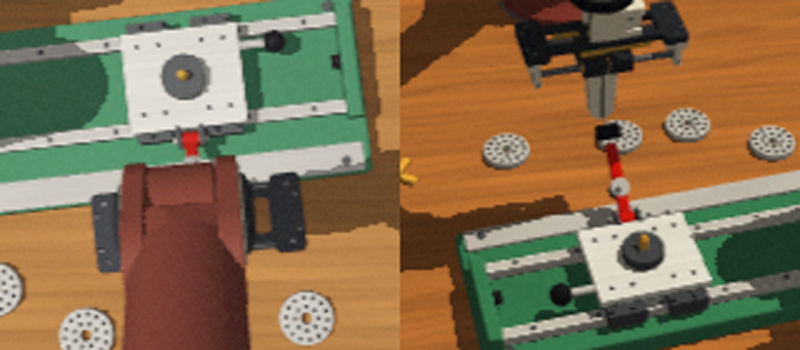

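```bash
python3 -m jog '{"dr":[[0,0,0],[0,0,0],[0,0,0],[0,0,0]],"offset":[[0.002,-0.006,0],[0.002,-0.006,0.004],[0.002,-0.006,0.008],[0.002,-0.006,0.011]],"jaw":[1,1,1,1]}'
python3 -m jog '{"dr":[[0,0,0],[0,0,0]],"offset":[[-0.001,0,0.003],[-0.002,0,0.006]],"jaw":[1,1]}'
```

```text
t: 2.58
position: [483.1, -7.4, 137.4]
tcp_rot: [[0.994, 0.105, -0.0], [0.105, -0.994, -0.0], [-0.0, -0.0, -1.0]]
contact_force: [-0.5, -0.1, -0.1]
opening: 0.4
gripper_force: 0.0
t: 2.82
position: [480.7, -7.6, 131.7]
tcp_rot: [[0.994, 0.105, -0.001], [0.105, -0.994, -0.0], [-0.001, -0.0, -1.0]]
contact_force: [-2.3, 0.3, 5.7]
opening: 0.6
gripper_force: 2.9
```

```bash
python3 -m jog '{"dr":[[0,0,0],[0,0,0],[0,0,0],[0,0,0],[0,0,0]],"offset":[[-0.005,0,0.008],[-0.009,0,0.016],[-0.012,0,0.024],[-0.015,0,0.032],[-0.017,0,0.04]],"jaw":[1,1,1,1,1]}'
python3 -m jog '{"dr":[[0,0,0],[0,0,0]],"offset":[[-0.0005,0,0.003],[-0.001,0,0.005]],"jaw":[1,1]}'
```

```text
t: 3.45
position: [463.5, -9.5, 91.2]
tcp_rot: [[0.994, 0.105, -0.001], [0.105, -0.994, -0.0], [-0.001, 0.0, -1.0]]
contact_force: [-2.7, -0.9, 4.3]
opening: 0.5
gripper_force: 1.9
t: 3.7
position: [463.5, -9.4, 86.5]
tcp_rot: [[0.994, 0.106, 0.0], [0.106, -0.994, 0.0], [0.0, -0.0, -1.0]]
contact_force: [-2.1, -0.8, 3.0]
opening: 0.4
gripper_force: 1.8
```

```bash
cat > ok.py <<'E'
from station import monitor
import sys
o=monitor.get_obs();f=o["contact_force"];print([round(float(v),1) for v in o["position"]],[round(float(v),1) for v in f],round(o["t"],2))
sys.exit(f[2]>6.5)
E
python3 -m jog '{"dr":[[0,0,0],[0,0,0]],"offset":[[0,0,0.0012],[0,0,0.0024]],"jaw":[1,1]}' >/dev/null; python3 ok.py &&
python3 -m jog '{"dr":[[0,0,0],[0,0,0]],"offset":[[0,0,0.0012],[0,0,0.0024]],"jaw":[1,1]}'>/dev/null && python3 ok.py &&
python3 -m jog '{"dr":[[0,0,0],[0,0,0]],"offset":[[0,0,0.0012],[0,0,0.0024]],"jaw":[1,1]}'>/dev/null && python3 ok.py &&
python3 -m jog '{"dr":[[0,0,0],[0,0,0]],"offset":[[0,0,0.0012],[0,0,0.0024]],"jaw":[1,1]}'>/dev/null && python3 ok.py
```

```text
[463.6, -9.3, 84.4] [-2.0, -0.6, 3.4] 3.95False
```

```bash
sed -i 's/sys.exit(f\[2\]>6.5)/sys.exit(int(f[2]>6.5))/' ok.py
python3 -m jog '{"dr":[[0,0,0],[0,0,0]],"offset":[[0,0,0.0012],[0,0,0.0024]],"jaw":[1,1]}' >/dev/null; python3 ok.py &&
python3 -m jog '{"dr":[[0,0,0],[0,0,0]],"offset":[[0,0,0.0012],[0,0,0.0024]],"jaw":[1,1]}'>/dev/null && python3 ok.py &&
python3 -m jog '{"dr":[[0,0,0],[0,0,0]],"offset":[[0,0,0.0012],[0,0,0.0024]],"jaw":[1,1]}'>/dev/null && python3 ok.py &&
python3 -m jog '{"dr":[[0,0,0],[0,0,0]],"offset":[[0,0,0.0012],[0,0,0.0024]],"jaw":[1,1]}'>/dev/null && python3 ok.py
```

```text
[463.4, -9.3, 81.9] [-2.8, -0.8, 4.5] 4.2
[463.3, -9.3, 79.4] [-3.1, 0.1, 4.6] 4.45
[463.1, -9.4, 77.9] [-5.4, 0.9, 17.5] 4.7
```

```bash
python3 -m jog '{"dr":[[0,0,0]],"offset":[[0,0,-0.0012]],"jaw":[1]}' >/dev/null; python3 ok.py
python3 -m jog '{"dr":[[0,0,0]],"offset":[[0,0,0]],"jaw":[1]}' >/dev/null; python3 ok.py
```

```text
[464.3, -9.2, 78.6] [0.2, -0.1, 0.3] 4.83
[464.8, -9.1, 78.6] [-0.3, 0.1, 3.3] 4.95
```

```bash
sed -i 's/6.5/10/' ok.py
for i in 1; do python3 -m jog '{"dr":[[0,0,0]],"offset":[[0,0,0.0004]],"jaw":[1]}' >/dev/null; done; python3 ok.py && 
python3 -m jog '{"dr":[[0,0,0]],"offset":[[0,0,0]],"jaw":[1]}' >/dev/null; python3 ok.py &&
python3 -m jog '{"dr":[[0,0,0]],"offset":[[0,0,0.0004]],"jaw":[1]}' >/dev/null && python3 ok.py &&
python3 -m jog '{"dr":[[0,0,0]],"offset":[[0,0,0]],"jaw":[1]}' >/dev/null && python3 ok.py
```

```text
[464.9, -9.1, 78.4] [-0.9, 0.3, 9.1] 5.08
[464.9, -9.1, 78.5] [-1.2, 0.7, 6.9] 5.2
[464.9, -9.1, 78.3] [-2.1, -0.3, 11.6] 5.33
```

```bash
python3 -m jog '{"dr":[[0,0,0]],"offset":[[0,0,0]],"jaw":[1]}' >/dev/null; python3 ok.py
python3 -m jog '{"dr":[[0,0,0]],"offset":[[0,0,0]],"jaw":[1]}' >/dev/null; python3 ok.py
```

```text
[464.8, -9.1, 78.4] [-0.9, 0.4, 9.2] 5.45
[464.8, -9.1, 78.4] [-1.6, 0.1, 8.8] 5.58
```

```bash
python3 -m jog '{"dr":[[0,0,0],[0,0,0]],"offset":[[0,0,0.0002],[0,0,0.0003]],"jaw":[1,1]}' >/dev/null; python3 ok.py
python3 -m jog '{"dr":[[0,0,0]],"offset":[[0,0,0]],"jaw":[1]}' >/dev/null; python3 ok.py
python3 -m jog '{"dr":[[0,0,0]],"offset":[[0,0,0]],"jaw":[1]}' >/dev/null; python3 ok.py
```

```text
[464.9, -9.1, 78.3] [-1.4, 0.3, 11.6] 5.83
[464.9, -9.1, 78.3] [-2.7, 1.0, 10.5] 5.95
[464.8, -9.1, 78.3] [-1.8, -0.4, 9.6] 6.08
```

```bash
python3 -m jog '{"dr":[[0,0,0],[0,0,0]],"offset":[[0,0,0.0002],[0,0,0.0004]],"jaw":[1,1]}' >/dev/null; python3 ok.py
python3 -m jog '{"dr":[[0,0,0]],"offset":[[0,0,0]],"jaw":[1]}' >/dev/null; python3 ok.py
python3 -m jog '{"dr":[[0,0,0]],"offset":[[0,0,0]],"jaw":[1]}' >/dev/null; python3 ok.py
```

```text
[464.8, -9.1, 78.1] [-2.3, -0.6, 14.4] 6.33
[464.8, -9.1, 78.1] [-2.0, -0.2, 12.3] 6.45
[464.8, -9.1, 78.1] [-2.6, -0.1, 12.8] 6.58
```

```bash
python3 -m jog '{"dr":[[0,0,0],[0,0,0],[0,0,0],[0,0,0],[0,0,0]],"offset":[[0,0,-0.03],[0,0,-0.07],[-0.006,-0.055,-0.085],[-0.013,-0.11,-0.085],[-0.02,-0.165,-0.085]],"jaw":[1,1,0,0,0]}' 
python3 -m jog '{"dr":[[0,0,0],[0,0,0]],"offset":[[-0.007,-0.055,0],[-0.015,-0.09,0]],"jaw":[0,0]}'
python3 - <<'E'
from h import *
o=monitor.get_obs();print(o["position"],o["t"])
for n in("top","scene"):
    p,d=viewer.camera(n);cv2.imwrite(f"pics/{n}2.png",p[:,:,::-1]);np.save(f"pics/{n}2d.npy",d)
t=cv2.imread("pics/top2.png")[150:290,160:320];s=cv2.imread("pics/scene2.png")[150:290,240:400]
cv2.imwrite("pics/c2.png",cv2.resize(np.hstack([t,s]),(800,350),interpolation=cv2.INTER_CUBIC))
E
```

```text
t: 7.2
position: [426.6, 154.5, 162.0]
tcp_rot: [[0.994, 0.105, 0.003], [0.105, -0.994, 0.001], [0.003, -0.001, -1.0]]
contact_force: [0.7, 0.1, 0.1]
opening: 26.0
gripper_force: 0.0
t: 7.45
position: [401.2, 244.2, 161.7]
tcp_rot: [[0.994, 0.109, 0.001], [0.109, -0.994, 0.002], [0.002, -0.002, -1.0]]
contact_force: [0.6, 0.3, -0.6]
opening: 45.9
gripper_force: 0.0
[401.21729917 244.15778704 161.67851359] 7.45
```

View pics/c2.png

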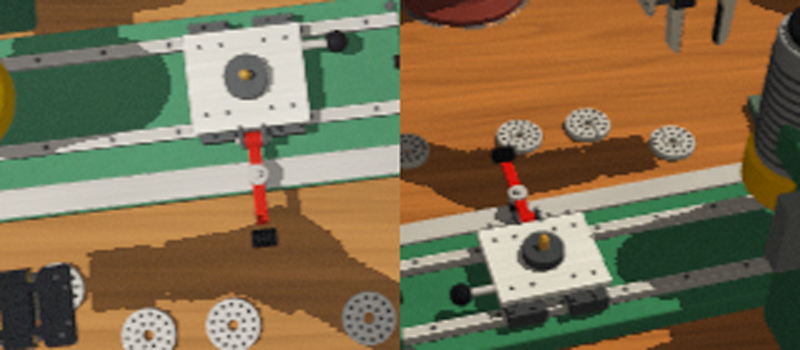

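Run:
```python
from h import *
print("tips scene",onz("scene",358.8,167,162).round(1))
print("plate scene z7",onz("scene",348.5,206.3,7).round(1),"top z10",onz("top",182.4,265.5,9).round(1))
print("spigot scene z96",onz("scene",297.43,246.38,94).round(1),"top",onz("top",257.6,179.4,96).round(1))
ct=cloud("top",np.load("pics/top2d.npy"));t=cv2.imread("pics/top2.png")
h=cv2.cvtColor(t,cv2.COLOR_BGR2HSV);m=cv2.inRange(h,(0,0,0),(180,255,55))[230:256,255:280]
v,u=np.where(m>0);g=(u.mean()+255,v.mean()+230);print("grip px",g,len(u),np.median(ct[v+230,u+255],0),onz("top",*g,68-0))
```

```text
tips scene [398.8 254.1 162. ]
plate scene z7 [411.1 234.7   7. ] top z10 [408.7 231.3   9. ]
spigot scene z96 [647.3  12.4  94. ] top [642.1   8.9  96. ]
grip px (np.float64(265.18461538461537), np.float64(244.87692307692308)) 65 [465.41242711  -9.15202974  76.07985671] [465.68633174  -9.33301061  68.        ]
```

```bash
python3 -m jog '{"dr":[[0,0,0],[0,0,0],[0,0,0],[0,0,0]],"offset":[[0.007,0.012,0.02],[0.007,0.012,0.06],[0.007,0.012,0.11],[0.007,0.012,0.11]],"jaw":[0,0,0,0]}'
python3 -c "
from h import *
rel((410,233,3))"
```

```text
t: 8.05
position: [408.1, 227.0, 49.0]
tcp_rot: [[0.995, 0.104, -0.007], [0.104, -0.995, -0.005], [-0.007, 0.004, -1.0]]
contact_force: [0.5, 0.0, -0.3]
opening: 91.4
gripper_force: 0.0
offset [0.0028, -0.006, 0.046] dr [0.004, 0.007, -0.0] pos [408.1 227.   49. ] F [ 0.5  0.  -0.3] t 8.05
```

```bash
python3 -m jog '{"dr":[[0,0,0],[0,0,0],[0,0,0],[0,0,0],[0,0,0]],"offset":[[0.003,-0.006,0.02],[0.003,-0.006,0.035],[0.003,-0.006,0.042],[0.003,-0.006,0.045],[0.003,-0.006,0.045]],"jaw":[0,0,0,0,0]}'
python3 -m jog '{"dr":[[0,0,0],[0,0,0],[0,0,0],[0,0,0]],"offset":[[0,0,0],[0,0,0],[0,0,0],[0,0,0]],"jaw":[0.5,0.5,0.5,0.5]}' 12
python3 -c "
from h import *
rel((410,233,3))"
```

```text
t: 8.68
position: [412.4, 235.5, 7.1]
tcp_rot: [[0.994, 0.105, 0.0], [0.105, -0.994, 0.0], [0.0, -0.0, -1.0]]
contact_force: [-0.4, 0.3, -0.8]
opening: 92.9
gripper_force: 0.0
t: 9.18
position: [412.2, 235.2, 6.9]
tcp_rot: [[0.994, 0.105, -0.0], [0.105, -0.994, -0.001], [-0.0, 0.001, -1.0]]
contact_force: [0.4, -0.6, 1.3]
opening: 60.7
gripper_force: 11.9
offset [-0.0024, 0.0019, 0.0039] dr [0.001, 0.0, 0.001] pos [412.2 235.2   6.9] F [ 0.4 -0.6  1.3] t 9.175
```

```bash
python3 -m jog '{"dr":[[0,0,0],[0,0,0],[0,0,0],[0,0,0]],"offset":[[0,0,0],[0,0,0],[-0.002,0.001,0.003],[-0.002,0.001,0.0045]],"jaw":[0.15,0.15,0.15,0.15]}'
python3 -m jog '{"dr":[[0,0,0],[0,0,0],[0,0,0],[0,0,0]],"offset":[[0,0,0],[0,0,0],[0,0,0],[0,0,0]],"jaw":[0.5,0.5,0.5,0.5]}' 15
python3 -m jog '{"dr":[[0,0,0],[0,0,0],[0,0,0],[0,0,0],[0,0,0]],"offset":[[0,0,-0.02],[0,0,-0.06],[0,0,-0.11],[0,0,-0.14],[0,0,-0.14]],"jaw":[0.5,0.5,0.5,0.5,0.5]}'
```

```text
t: 9.68
position: [409.9, 234.3, 2.0]
tcp_rot: [[0.994, 0.106, -0.001], [0.106, -0.994, -0.0], [-0.001, 0.0, -1.0]]
contact_force: [0.2, -0.5, -0.5]
opening: 78.9
gripper_force: 0.0
t: 10.18
position: [410.4, 234.6, 2.3]
tcp_rot: [[0.994, 0.106, 0.0], [0.106, -0.994, 0.0], [0.0, -0.0, -1.0]]
contact_force: [-0.1, -0.1, -0.2]
opening: 61.2
gripper_force: 15.0
t: 10.8
position: [411.3, 234.9, 144.0]
tcp_rot: [[0.994, 0.105, 0.004], [0.105, -0.994, 0.002], [0.004, -0.002, -1.0]]
contact_force: [0.8, 0.1, -2.1]
opening: 61.1
gripper_force: 15.8
```

```bash
python3 -m jog '{"dr":[[0,0,0],[0,0,0],[0,0,0],[0,0,0],[0,0,0]],"offset":[[0.03,0.04,0],[0.07,0.085,0],[0.11,0.13,0],[0.15,0.175,0],[0.18,0.215,0]],"jaw":[0.5,0.5,0.5,0.5,0.5]}' >/dev/null
python3 -m jog '{"dr":[[0,0,0],[0,0,0],[0,0,0],[0,0,0]],"offset":[[0.02,0.02,0],[0.029,0.032,0],[0.029,0.032,0.01],[0.029,0.032,0.01]],"jaw":[0.5,0.5,0.5,0.5]}'
python3 - <<'E'
from h import *
o=monitor.get_obs();print(np.round(o["position"],1),o["t"])
for n in("top","scene"):
    p,d=viewer.camera(n);cv2.imwrite(f"pics/{n}3.png",p[:,:,::-1]);np.save(f"pics/{n}3d.npy",d)
s=cv2.imread("pics/scene3.png")[190:270,250:350]
cv2.imwrite("pics/c3.png",cv2.resize(s,(750,600),interpolation=cv2.INTER_CUBIC))
E
```

```text
t: 11.92
position: [641.7, 12.9, 130.2]
tcp_rot: [[0.994, 0.108, -0.005], [0.108, -0.994, 0.001], [-0.005, -0.002, -1.0]]
contact_force: [-0.4, 0.2, -2.1]
opening: 61.3
gripper_force: 15.8
[641.7  12.9 130.2] 11.925
```

View pics/c3.png

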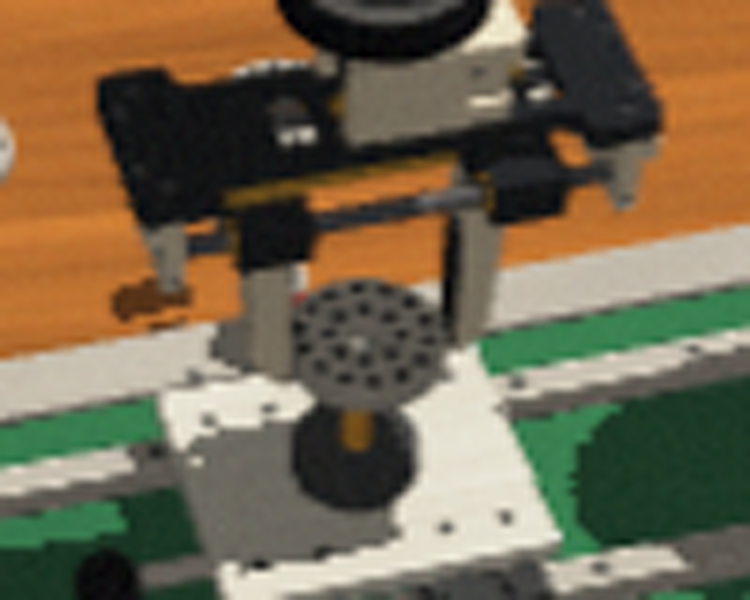

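Run:
```python
from h import *
o=monitor.get_obs();print(np.round(o["position"],1))
s=cv2.imread("pics/scene3.png");c=cloud("scene",np.load("pics/scene3d.npy"))
v,u=np.mgrid[:420,:560]
m=(u>286)&(u<311)&(v>224)&(v<246)&(c[...,2]>122)&(c[...,2]<150)
p=c[m];k=np.linalg.lstsq(np.c_[p[:,:2]-p[:,:2].mean(0),np.ones(len(p))],p[:,2],rcond=None);print("plate plane",k[0],len(p),"pct z",np.percentile(p[:,2],[5,50,95]))
def circ(img,box,lo,hi,z,k=5):
    x0,y0,x1,y1=box;h=cv2.cvtColor(img,cv2.COLOR_BGR2HSV)[y0:y1,x0:x1];m=cv2.morphologyEx(cv2.inRange(h,lo,hi),cv2.MORPH_CLOSE,np.ones((k,k)))
    n,l,st,ce=cv2.connectedComponentsWithStats(m);i=1+np.argmax(st[1:,4]);print(st[i])
    cc=max(cv2.findContours((l==i).astype('uint8'),cv2.RETR_EXTERNAL,cv2.CHAIN_APPROX_NONE)[0],key=len)[:,0]+[x0,y0]
    q=np.array([onz("scene",a,b,z)[:2] for a,b in cc]);return q
q=np.array([c[b,a,:2] for b,a in zip(*np.where(m&(c[...,2]>132)))]) ;print("plate depth mean/ext",q.mean(0),q.min(0),q.max(0),cv2.minEnclosingCircle(q.astype('float32')))
s0=cv2.imread("pics/scene0.png");q=circ(s0,(280,240,316,262),(0,0,20),(180,90,95),84)
print("boss",cv2.minEnclosingCircle(q.astype('float32')),q.min(0),q.max(0))
```

```text
[643.   12.8 131.8]
plate plane [-2.90171511e-02  7.49060130e-03  1.37721784e+02] 327 pct z [131.07963294 138.04422257 142.65008652]
plate depth mean/ext [646.11052886  14.79505319] [613.84694459 -20.07098913] [676.02660874  46.77711241] ((644.7974243164062, 12.33276081085205), 34.47748565673828)
[  8   0  17  19 223]
boss ((647.5819702148438, 13.122405052185059), 36.52663040161133) [614.82523974 -16.52710356] [681.54923544  32.62739394]
```

```bash
python3 -m jog '{"dr":[[0,0,0],[0,0,0],[0,0,0],[0,0,0],[0,0,0]],"offset":[[0.001,0.002,0.005],[0.001,0.002,0.012],[0.001,0.002,0.018],[0.001,0.002,0.021],[0.001,0.002,0.021]],"jaw":[0.5,0.5,0.5,0.5,0.5]}'
python3 -c "
from h import *
rel((644.3,10.6,105))"
```

```text
t: 12.65
position: [645.2, 9.0, 110.9]
tcp_rot: [[0.994, 0.106, -0.001], [0.106, -0.994, 0.0], [-0.001, -0.0, -1.0]]
contact_force: [-0.1, 0.2, -2.2]
opening: 61.1
gripper_force: 15.8
offset [-0.0008, -0.0017, 0.0059] dr [-0.0, 0.001, 0.001] pos [645.2   9.  110.9] F [-0.1  0.2 -2.2] t 12.65
```

```bash
sed -i 's/f\[2\]>10/f[2]>3/' ok.py
python3 -m jog '{"dr":[[0,0,0],[0,0,0],[0,0,0],[0,0,0]],"offset":[[-0.001,-0.0017,0],[-0.001,-0.0017,0.003],[-0.001,-0.0017,0.006],[-0.001,-0.0017,0.006]],"jaw":[0.5,0.5,0.5,0.5]}' >/dev/null
python3 ok.py && python3 -m jog '{"dr":[[0,0,0],[0,0,0]],"offset":[[0,0,0.0015],[0,0,0.0025]],"jaw":[0.5,0.5]}' >/dev/null && python3 ok.py && python3 -m jog '{"dr":[[0,0,0],[0,0,0]],"offset":[[0,0,0.0015],[0,0,0.0025]],"jaw":[0.5,0.5]}' >/dev/null && python3 ok.py
```

```text
[643.9, 10.5, 104.9] [-1.1, -0.1, -1.8] 13.15
[644.3, 10.6, 102.7] [-0.1, 0.2, -2.5] 13.4
[644.2, 10.6, 100.2] [-0.6, 0.1, -2.1] 13.65
```

```bash
sed -i 's/f\[2\]>3/max(f[2],abs(f[0]),abs(f[1]))>2.5/' ok.py
python3 ok.py && python3 -m jog '{"dr":[[0,0,0],[0,0,0]],"offset":[[0,0,0.0015],[0,0,0.003]],"jaw":[0.5,0.5]}' >/dev/null && python3 ok.py && python3 -m jog '{"dr":[[0,0,0],[0,0,0]],"offset":[[0,0,0.0015],[0,0,0.003]],"jaw":[0.5,0.5]}' >/dev/null && python3 ok.py && python3 -m jog '{"dr":[[0,0,0],[0,0,0]],"offset":[[0,0,0.0015],[0,0,0.003]],"jaw":[0.5,0.5]}' >/dev/null && python3 ok.py && python3 -m jog '{"dr":[[0,0,0],[0,0,0]],"offset":[[0,0,0.0015],[0,0,0.003]],"jaw":[0.5,0.5]}' >/dev/null && python3 ok.py
```

```text
[644.2, 10.6, 100.2] [-0.6, 0.1, -2.1] 13.65
[644.3, 10.6, 97.2] [-0.5, -0.5, -3.2] 13.9
[644.3, 10.6, 94.2] [-0.4, -0.3, -2.6] 14.15
[644.3, 10.6, 91.2] [0.4, 0.7, -1.5] 14.4
[644.2, 10.6, 88.2] [-0.4, 0.2, -2.6] 14.65
```

```bash
sed -i 's/max(f.*>2.5/f[2]>0.3/' ok.py
python3 -m jog '{"dr":[[0,0,0],[0,0,0]],"offset":[[0,0,0.0005],[0,0,0.001]],"jaw":[0.5,0.5]}' >/dev/null && python3 ok.py && python3 -m jog '{"dr":[[0,0,0],[0,0,0]],"offset":[[0,0,0.0005],[0,0,0.0008]],"jaw":[0.5,0.5]}' >/dev/null && python3 ok.py && python3 -m jog '{"dr":[[0,0,0],[0,0,0]],"offset":[[0,0,0.0004],[0,0,0.0007]],"jaw":[0.5,0.5]}' >/dev/null && python3 ok.py && python3 -m jog '{"dr":[[0,0,0],[0,0,0]],"offset":[[0,0,0.0004],[0,0,0.0007]],"jaw":[0.5,0.5]}' >/dev/null && python3 ok.py
```

```text
[644.3, 10.6, 87.3] [0.2, 0.0, -2.8] 14.9
[644.3, 10.6, 86.5] [-0.8, 0.4, -2.5] 15.15
[644.3, 10.6, 86.3] [-1.8, -0.8, 1.7] 15.4
```

```bash
python3 -m jog '{"dr":[[0,0,0],[0,0,0],[0,0,0],[0,0,0]],"offset":[[0,0,0],[0,0,0],[0,0,0],[0,0,-0.01]],"jaw":[0.1,0.1,0.1,0.1]}'
python3 -m jog '{"dr":[[0,0,0],[0,0,0],[0,0,0],[0,0,0],[0,0,0]],"offset":[[0,0,-0.03],[-0.03,0,-0.06],[-0.08,0,-0.06],[-0.13,0,-0.06],[-0.18,0,-0.06]],"jaw":[0.1,0.1,0.4,0.6,0.6]}'
python3 - <<'E'
from h import *
rel((465,-9.2,110))
for n in("top","scene"):
    p,d=viewer.camera(n);cv2.imwrite(f"pics/{n}4.png",p[:,:,::-1]);np.save(f"pics/{n}4d.npy",d)
rel((465,-9.2,110))
t=cv2.imread("pics/top4.png")[150:290,185:345];s=cv2.imread("pics/scene4.png")[180:292,220:348]
cv2.imwrite("pics/c4.png",np.hstack([cv2.resize(t,(400,350),interpolation=cv2.INTER_CUBIC),cv2.resize(s,(400,350),interpolation=cv2.INTER_CUBIC)]))
E
```

```text
t: 15.9
position: [643.6, 10.5, 95.3]
tcp_rot: [[0.994, 0.106, -0.002], [0.106, -0.994, -0.0], [-0.002, -0.0, -1.0]]
contact_force: [0.2, -0.1, -0.2]
opening: 83.4
gripper_force: 0.0
t: 16.52
position: [464.2, -8.6, 156.7]
tcp_rot: [[0.994, 0.106, 0.002], [0.106, -0.994, -0.0], [0.002, 0.0, -1.0]]
contact_force: [0.4, -0.8, 0.4]
opening: 58.4
gripper_force: 0.0
offset [0.0006, 0.0007, 0.0467] dr [0.0, -0.002, 0.001] pos [464.2  -8.6 156.7] F [ 0.4 -0.8  0.4] t 16.525
offset [0.0071, 0.0005, 0.0458] dr [0.0, 0.008, 0.0] pos [458.3  -9.4 155.8] F [ 0.9 -1.2  0.2] t 16.625
```

View pics/c4.png

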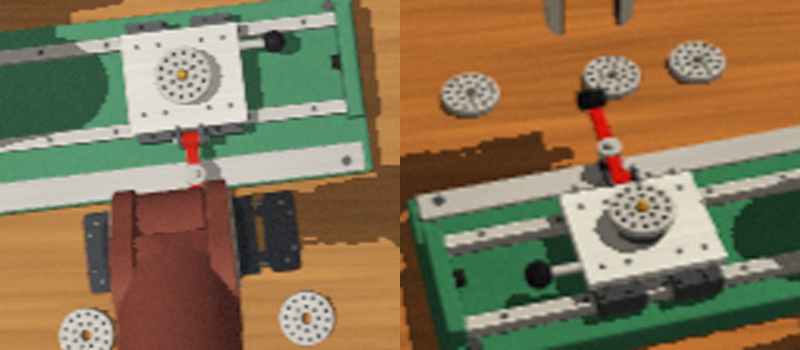

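```bash
python3 -m jog '{"dr":[[0,0,0],[0,0,0],[0,0,0]],"offset":[[0,0,0.03],[0,0,0.05],[0,0,0.05]],"jaw":[0.45,0.45,0.45]}'
python3 -c "
from h import *
rel((466,-8.1,54))"
```

```text
t: 17.0
position: [465.3, -8.4, 105.3]
tcp_rot: [[0.994, 0.106, -0.001], [0.106, -0.994, 0.0], [-0.001, -0.0, -1.0]]
contact_force: [-0.2, 0.3, -1.0]
opening: 51.2
gripper_force: 0.0
offset [0.0008, -0.0002, 0.0513] dr [-0.0, 0.001, 0.001] pos [465.3  -8.4 105.3] F [-0.2  0.3 -1. ] t 17.0
```

```bash
python3 -m jog '{"dr":[[0,0,0],[0,0,0],[0,0,0],[0,0,0]],"offset":[[0.001,0,0.02],[0.001,0,0.04],[0.001,0,0.051],[0.001,0,0.051]],"jaw":[0.45,0.45,0.45,0.45]}'
python3 -m jog '{"dr":[[0,0,0],[0,0,0],[0,0,0],[0,0,0]],"offset":[[0,0,0],[0,0,0],[0,0,0],[0,0,0]],"jaw":[0.65,0.65,0.65,0.65]}' 5
python3 -m jog '{"dr":[[0,0,0],[0,0,0]],"offset":[[0,0,0],[0,0,0]],"jaw":[0.675,0.675]}' 4
```

```text
t: 17.5
position: [466.6, -8.3, 54.9]
tcp_rot: [[0.994, 0.106, 0.0], [0.106, -0.994, 0.0], [0.0, -0.0, -1.0]]
contact_force: [0.4, -0.1, -0.7]
opening: 51.2
gripper_force: 0.0
t: 18.0
position: [466.4, -8.4, 55.0]
tcp_rot: [[0.994, 0.106, 0.0], [0.106, -0.994, 0.0], [0.0, -0.0, -1.0]]
contact_force: [-0.9, 0.4, 0.4]
opening: 32.5
gripper_force: 0.0
t: 18.25
position: [466.2, -8.3, 54.8]
tcp_rot: [[0.994, 0.106, -0.0], [0.106, -0.994, 0.0], [-0.0, -0.0, -1.0]]
contact_force: [-0.7, -0.0, -0.9]
opening: 30.4
gripper_force: 0.0
```

```bash
python3 -m jog '{"dr":[[0,0,0],[0,0,0],[0,0,0]],"offset":[[0,0,0],[0,0,0],[0,0,0]],"jaw":[0.75,0.75,0.75]}' 3
python3 -m jog '{"dr":[[0,0,0]],"offset":[[0,0,0]],"jaw":[0.75]}' 15
```

```text
t: 18.62
position: [466.2, -8.3, 54.8]
tcp_rot: [[0.994, 0.106, -0.0], [0.106, -0.994, 0.0], [-0.0, -0.0, -1.0]]
contact_force: [0.3, -0.2, -0.0]
opening: 28.2
gripper_force: 3.0
t: 18.75
position: [466.2, -8.3, 54.8]
tcp_rot: [[0.994, 0.106, 0.0], [0.106, -0.994, 0.0], [0.0, -0.0, -1.0]]
contact_force: [-0.5, 0.5, 0.5]
opening: 27.7
gripper_force: 15.0
```

```bash
python3 -m jog '{"dr":[[0,0,0],[0,0,0],[0,0,0],[0,0,0],[0,0,0]],"offset":[[0,0,-0.004],[0.0015,0,-0.012],[0.003,0,-0.019],[0.005,0,-0.026],[0.0073,0,-0.032]],"jaw":[0.75,0.75,0.75,0.75,0.75]}'
python3 -m jog '{"dr":[[0,0,0],[0,0,0],[0,0,0],[0,0,0]],"offset":[[0.0025,0,-0.006],[0.0055,0,-0.012],[0.009,0,-0.018],[0.0115,0,-0.022]],"jaw":[0.75,0.75,0.75,0.75]}'
python3 -m jog '{"dr":[[0,0,0],[0,0,0]],"offset":[[0.0025,0,-0.0035],[0.0045,0,-0.006]],"jaw":[0.75,0.75]}'
```

```text
t: 19.38
position: [472.8, -7.6, 87.1]
tcp_rot: [[0.994, 0.106, -0.002], [0.106, -0.994, -0.0], [-0.002, -0.0, -1.0]]
contact_force: [0.7, -0.1, -7.4]
opening: 27.7
gripper_force: 15.0
t: 19.88
position: [484.0, -6.4, 108.9]
tcp_rot: [[0.994, 0.106, -0.002], [0.106, -0.994, -0.0], [-0.002, -0.0, -1.0]]
contact_force: [-2.2, -0.4, -6.8]
opening: 27.7
gripper_force: 15.0
t: 20.12
position: [488.3, -6.0, 114.7]
tcp_rot: [[0.994, 0.106, -0.003], [0.106, -0.994, -0.0], [-0.003, -0.0, -1.0]]
contact_force: [-3.5, -0.7, -4.1]
opening: 28.1
gripper_force: 15.0
```

```bash
python3 -m jog '{"dr":[[0,0,0],[0,0,0],[0,0,0],[0,0,0]],"offset":[[0,0,0],[0,0,0],[0,0,0],[0,0,0]],"jaw":[0.4,0.4,0.4,0.4]}'
python3 -m jog '{"dr":[[0,0,0],[0,0,0],[0,0,0],[0,0,0],[0,0,0]],"offset":[[0,0,-0.04],[0,0,-0.09],[-0.01,0.05,-0.09],[-0.02,0.1,-0.09],[-0.03,0.15,-0.09]],"jaw":[0.4,0.4,0.4,0.4,0.4]}'
python3 -m jog '{"dr":[[0,0,0],[0,0,0],[0,0,0]],"offset":[[0,0.04,0],[0,0.05,0],[0,0.05,0]],"jaw":[0.4,0.4,0.4]}' >/dev/null
python3 - <<'E'
from h import *
for n in("top","scene"):
    p,d=viewer.camera(n);cv2.imwrite(f"pics/{n}5.png",p[:,:,::-1]);np.save(f"pics/{n}5d.npy",d)
c=cloud("top",np.load("pics/top5d.npy"));t=cv2.imread("pics/top5.png")
h=cv2.cvtColor(t,cv2.COLOR_BGR2HSV);m=cv2.inRange(h,(0,0,0),(180,255,50))[228:246,255:275]
v,u=np.where(m>0);print("grip px",u.mean()+255,v.mean()+228,len(u),np.median(c[v+228,u+255],0))
q=c[(abs(c[...,2]-70)<4)&(abs(c[...,0]-642)<75)&(abs(c[...,1]-8)<80)];print(cv2.minAreaRect(q[:,:2].astype('float32')))
m=(np.hypot(c[...,0]-643,c[...,1]-9)<26)&(c[...,2]>86);q=c[m];q=q[q[:,2]<98]
print("plate z",np.median(q[:,2]),np.linalg.lstsq(np.c_[q[:,:2]-q[:,:2].mean(0),np.ones(len(q))],q[:,2],rcond=None)[0])
t=t[150:290,185:345];s=cv2.imread("pics/scene5.png")[180:292,220:348]
cv2.imwrite("pics/c5.png",np.hstack([cv2.resize(t,(400,350),interpolation=cv2.INTER_CUBIC),cv2.resize(s,(400,350),interpolation=cv2.INTER_CUBIC)]))
E
```

```text
t: 20.62
position: [490.1, -5.8, 115.1]
tcp_rot: [[0.994, 0.106, 0.002], [0.106, -0.994, 0.0], [0.002, 0.0, -1.0]]
contact_force: [-0.4, 0.1, 0.0]
opening: 55.7
gripper_force: 0.0
t: 21.25
position: [475.5, -159.6, 205.2]
tcp_rot: [[0.994, 0.106, 0.001], [0.106, -0.994, -0.0], [0.001, 0.0, -1.0]]
contact_force: [0.3, 0.4, -0.7]
opening: 55.8
gripper_force: 0.0
grip px 263.4166666666667 236.88333333333333 60 [486.14433842  -6.66954347 132.37309878]
((639.2797241210938, -1.2697982788085938), (142.23895263671875, 147.78167724609375), 5.577658653259277)
plate z 93.89485409154452 [-8.27944687e-03  4.99102405e-03  9.38788951e+01]
```

View pics/c5.png

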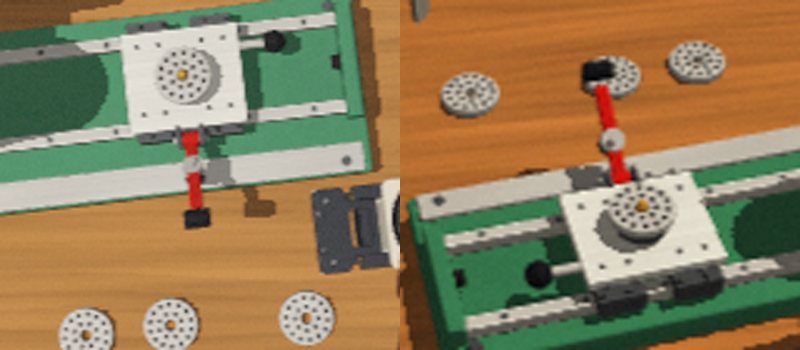

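The picture shows the lever back at its start pixel (263.4,236.9 against 263.5,237.2 at the start). The plate lies flat on the seat, its top at 93.9 mm with the spigot through the hole, and the carriage has not moved. Handing in.

```bash
python3 -c "
from station import ticket
print(ticket.close_job())"
```

```text
the job is handed in; nothing more can be done
None
```

The job is handed in at about 21 s: brake pressed to a steady 12–13 N (one momentary reading of 17.5 N at first bite, just over the foot's crush limit of about 17 N; I could not check the foot for damage), the leftmost plate set flat on its seat, the lever back up, and the carriage and the other bench items I could see where they were.

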